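# Hang the L-plate level on the sprung spindle

### The job

Lift the aluminium L-plate out of its blue slotted block and hang it on the green hanger's spindle by the one of its four holes that lets it hang level. Slide it along the spindle until it just meets the sprung orange disc, let it down gently into the groove in front of the disc and let go, so that it hangs level and still, held by the groove. Never press on the hanger with more than about 25 N of force, and leave everything else on the bench where it is.

Things in the scene. Friction and masses are not known exactly. Their poses are not given: they have to be found in the camera images.
- bar_mid (a point): the L-plate, one piece of solid aluminium 8 mm thick, 0.2 to 0.35 kg, standing upright in the block at first. This point: the middle of its bar (the level top part: 160 mm along y, 40 mm high, 8 mm along x; top edge 20 mm above this point, free to be gripped across the 8 mm). Axes: x normal to the plate, y along the bar to the end with the leg, z up (vertical when the bar is level)
- leg_mid (a point): the middle of the plate's leg, which hangs down from the +y end of the bar, flush with that end: 60 mm along y, 110 mm high, 8 mm thick; 75 mm below bar_mid and 50 mm to its +y. The whole plate is 150 mm high; axes as bar_mid's
- hole_a (a point): the first of the four through holes in the bar, counted from the leg's end, 20 mm in diameter: its centre, at mid-thickness, y = +50.4 mm and z = -2 mm from bar_mid (22 mm below the top edge); axes as bar_mid's
- hole_b (a point): the second of the four through holes in the bar, counted from the leg's end, 20 mm in diameter: its centre, at mid-thickness, y = +26.4 mm and z = -2 mm from bar_mid (22 mm below the top edge); axes as bar_mid's
- hole_c (a point): the third of the four through holes in the bar, counted from the leg's end, 20 mm in diameter: its centre, at mid-thickness, y = +2.4 mm and z = -2 mm from bar_mid (22 mm below the top edge); axes as bar_mid's
- hole_d (a point): the fourth of the four through holes in the bar, counted from the leg's end, 20 mm in diameter: its centre, at mid-thickness, y = -21.6 mm and z = -2 mm from bar_mid (22 mm below the top edge); axes as bar_mid's
- block: blue plastic slotted block, 100 x 110 mm, 46 mm high, fixed to the bench: the plate's leg stands in its slot (10 mm wide, 32 mm deep, lies along the block's y). Origin at the centre of its underside; the slot's floor is 14 mm above that
- hanger: green hanger stand, fixed to the bench: base 130 x 110 mm, 14 mm high; post 36 mm wide (y), 188 mm high, its front face at x = 0, a steel spindle sticking out from it level along -x. Origin: centre of the base's underside
- spindle_tip (a point): centre of the spindle's free tip, on its axis, 170 mm above the bench; x points along the spindle to the post, z up. Inwards from the tip: a 5 mm cone, a round nose 14 mm in diameter, a groove (neck 6 mm in diameter), an orange disc. The nose ends 46 to 86 mm behind the tip, different every time and not measured: find the groove by feel (or sight)
- spindle_root (a point): where the spindle's axis meets the post, 140 mm from the tip; axes the same. The orange disc on the spindle, 28 mm in diameter, 4 mm thick, is the groove's rear wall. The groove is 10.5 mm wide, nose end to disc. The disc is sprung: it yields towards the post by up to 4 mm (2 N at first, 8 N at the end), then is hard against a stop; let go, it returns
- bearing_ring: a loose steel ring, 48 mm across, 14 mm high, lying on the bench; bystander; origin at the centre of its underside
- bushing: a loose flanged brass bushing, 44 mm across, 30 mm high; bystander; origin at the centre of its underside
- screwdriver: a loose red-handled screwdriver, 170 mm long, lying on the bench; bystander
- wrench: a loose steel wrench, 150 mm long, lying on the bench; bystander
- flange_part: a turned steel flange, 50 mm across, 26 mm high; bystander; origin at the centre of its underside
Things that resemble listed ones, but are neither listed nor needed, are in the scene too. Of the things like the part that bears bar_mid, leave any that is red; of the rest the smaller one is meant.

How it is judged:
By the outcome, as a careful person would: the job done as asked, in the order asked, and still so for the second after the job is handed in, with the robot touching nothing.
It also fails if it takes over 56 s, if anything falls off the work surface, if the arm or the gripper's body presses on something with over 40 N, if the wrist force passes 120 N, or if a joint passes its speed limit or range.

### The arm

A 6-joint arm with a two-finger parallel gripper is mounted at the origin on the work surface. World frame = base frame: x ahead of the robot, y to its left, z up, the work surface at z = 0. Lengths are in mm, angles in rad, forces in N, time in s.
With the tool pointing down it reaches from about 325 to 850 mm from the base axis. Payload 15.5 kg.
Tool frame: the origin (TCP) lies at the very end of the fingers, on their centre line; the grasp point (between the pads) lies 19 mm behind it; z points along the fingers, y is the direction in which the jaws open and shut (so a half turn about z gives the same grasp; the last joint's range is limited). The gripper opens to 91 mm and grips with 3 to 60 N. Pads are 32 mm wide; open, the fingers measure 118 mm over their backs; the gripper's body (76 mm by 178 mm) begins 60 mm behind the grasp point.
Start: joints at [1.067, 0.494, 1.345, -0, 1.302, -0.096], TCP at [248.438, 573.502, 213.915] pointing down, gripper open.
Joint ranges: [-2.91, 2.91], [-0.82, 2.16], [0.22, 2.67], [-1.22, 4.37], [0.12, 2.79], [-3.08, 3.08]. Speed limits (rad/s): [1.89, 1.89, 2.57, 3.01, 3.01, 3.01].

### API

Orientations are given as a rotation vector (axis times angle).
In Python, from rig import bot, jaws, kin, cams gives the robot as it stands. Calls block until the motion is done:
- bot.movep(position, orientation): joint-space move of the TCP to a pose.
- bot.move_straight(position, rot=None, feed=150): straight line of the TCP; rot=None keeps the orientation; feed is the mean speed in mm/s.
- bot.set_joints(angles): joint-space move.
- jaws.let_go() and jaws.close_gripper(): open the fingers fully, or close them until they stop; the grip force is fixed at half the most.
- bot.hold(seconds).
- kin.inverse_kinematics(position, orientation): joint angles nearest the present ones, or None.
- bot.sense(): the state.
- cams.read_camera(name): name is "scene" or "top" or "wrist"; returns the picture (420x560x3 uint8, blue, green, red); there is no depth.
- cams.camera_model(name): a dict with "fx", "fy", "cx", "cy" (pixels), "xyz" and "orientation" of the camera in the world. Camera axes: x right, y up, looking along -z (the intrinsics and any distortion apply to the point x, -y, -z); pixel columns grow to the right and rows downward; lengths in mm; the calibration is good to about 2 mm. A picture is of the moment at which its call begins: read the wrist's pose just before it. camera_model takes no time and is no camera call; for the wrist camera it gives the pose at the moment of the call.
A pose or a line that the arm cannot do raises bot.IKError and nothing moves.
- bot.job_done(): hands the job in, once; it reports no verdict.
Trained networks look in the newest picture that a camera, given by its name, has taken for a name from the list of things; names that differ only in an ending like _2 or _b are one class to them, and where a whole thing is asked for, a point or a joint stands for the part that bears it (a point fixed in the world has none). Each returns a list of dicts, best first, with "p" (0 to 1); they miss things now and then, are a little off and sometimes report something else, mostly with a low value. They report only what shows in the picture. A call takes as long as a camera call. They do not tell look-alikes from the thing itself.
- cams.masks_of(camera, name): "mask" (420x560 bool, what is visible of it).
- cams.landmark_of(camera, name): "position" ([x, y, z] in mm, in the coordinates of the camera as it stood for that picture, good to about 4 mm: a listed point, or the origin of a listed thing).
The state is a dict: "clock": time; "joint_pos": joint angles; "qd": joint speeds; "joint_efforts": joint torques, N m; "tcp_pos": TCP position; "orientation": TCP orientation; "contact_force": force on the tool from outside, world axes, zero at the start; "ft_torque": the same for the moment, N m; "gripper_width": finger opening in mm.
Only numpy, scipy, OpenCV 4.12 (cv2) and the standard library are available. Lean on these libraries where they do the work, as an engineer would, in place of code of your own. Each camera call takes 0.05 s, during which the arm holds its last target. There are 200 camera calls.

## Working session

There is one attempt and no reset: what is moved stays moved. The work goes in short steps, each a Python script; the robot and the scene stay as the last script left them, time stands still between calls to the robot, and variables do not carry over. Pictures are saved under pics/ and viewed, about 8 in all and at most 12, crops included, and the job is handed in when it is done.

```bash
ls; mkdir -p pics; cat > h.py <<'E'
import numpy as np,cv2
from scipy.spatial.transform import Rotation as R
from rig import bot,jaws,kin,cams
def model(n): return cams.camera_model(n)
def w(m,p): return np.array(m["xyz"])+R.from_rotvec(m["orientation"]).apply(p) if np.size(m["orientation"])==3 else np.array(m["xyz"])+np.array(m["orientation"])@np.array(p)
def pix(m,P):
    q=R.from_rotvec(m["orientation"]).inv().apply(np.array(P,float)-m["xyz"]); return np.array([m["cx"]+m["fx"]*q[0]/-q[2], m["cy"]+m["fy"]*-q[1]/-q[2]])
E
python3 - <<'E'
from h import *
s=bot.sense();print(s)
for n in("scene","top","wrist"):
    m=model(n);im=cams.read_camera(n);cv2.imwrite(f"pics/{n}0.png",im);print(n,m)
    if n=="wrist":continue
    for k in("bar_mid","leg_mid","block","hanger","spindle_tip","spindle_root","hole_a"):
        for d in cams.landmark_of(n,k):
            P=w(m,d["position"]);print(n,k,round(d["p"],2),P.round(1),pix(m,P).round())
print(bot.sense()["clock"])
a=cv2.imread("pics/scene0.png");b=cv2.imread("pics/top0.png")
E
```

```text
pics
{'clock': 0.0, 'joint_pos': array([ 1.06650750e+00,  4.94174812e-01,  1.34616604e+00,  1.76068312e-05,
        1.30248470e+00, -9.54766065e-02]), 'qd': array([-9.15191223e-05, -7.08335978e-04,  9.30053034e-04, -8.86429462e-04,
       -3.90063145e-04, -4.78592078e-04]), 'joint_efforts': array([ 1.78195278e-03, -8.78813982e+01, -3.81857908e+01,  7.08539737e-02,
        5.31964016e-02, -1.14715949e-04]), 'tcp_pos': array([248.23648165, 573.15856881, 213.33164177]), 'orientation': array([-6.37628152e-01, -3.07581554e+00,  1.84209886e-03]), 'contact_force': array([ 0.03642264,  0.34421989, -0.54741777]), 'ft_torque': array([ 0.01509338, -0.0376769 ,  0.03174777]), 'gripper_width': 91.31681064014677}
scene {'fx': 537.6639986506169, 'fy': 537.6639986506169, 'cx': 279.34151319126295, 'cy': 205.039815624817, 'xyz': array([1411.33956591,  -84.30822121,  883.35745068]), 'orientation': array([0.74316256, 0.61556747, 1.28682209])}
scene bar_mid 0.82 [346.2 368.5 128.3] [378. 158.]
scene bar_mid 0.64 [633.7 129.8 138.2] [312. 243.]
scene bar_mid 0.55 [713.5 431.7 178.9] [473. 236.]
scene bar_
[... 1873 characters left out ...]
83 [739.3 423.7 172.5] [161. 101.]
top hole_a 0.81 [654.5 480.  171.9] [136. 134.]
top hole_a 0.76 [630.8 159.4 140.1] [267. 150.]
top hole_a 0.75 [323.2 351.5 127.9] [187. 270.]
top hole_a 0.72 [637.  132.1 142.8] [278. 147.]
top hole_a 0.72 [338.9 367.6 128.4] [180. 263.]
top hole_a 0.68 [638.3 107.5 140.9] [287. 147.]
top hole_a 0.68 [353.2 395.3 126.8] [170. 257.]
top hole_a 0.67 [310.7 327.9 124.9] [196. 275.]
top hole_a 0.56 [630.  180.2 142.1] [258. 150.]
wrist {'fx': 352.8887013380083, 'fy': 352.8887013380083, 'cx': 280.8493560392304, 'cy': 205.16356154351462, 'xyz': array([189.1592756 , 599.82506957, 386.11451036]), 'orientation': array([-0.20831529, -0.13614231,  1.1562579 ])}
0.85
```

View pics/scene0.png

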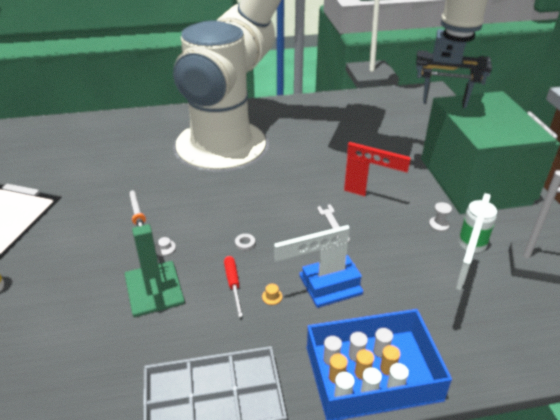

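View pics/top0.png

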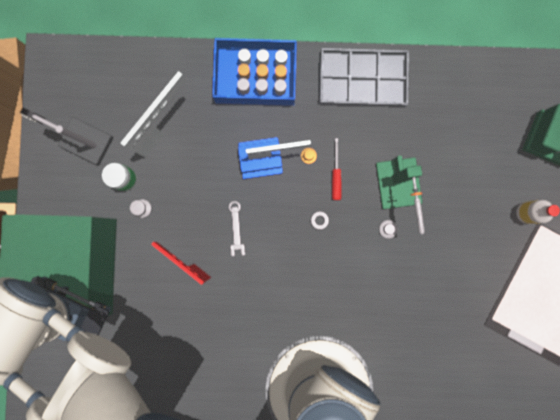

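Candidates: plate in the blue block (scene 312,243; top 279,147), red plate (scene 378,158), a larger pale plate in a stand (scene 475,240; bar at z≈181, top 154,111). The red one is ruled out and the pale one is larger, so I want the one in the block. There are two hangers: the green one (scene 150,260) is meant, the grey one at top (75,135) is not. The centre of mass works out at y=+26.6, so hole_b. Next I move above it and check a close crop.

```bash
cat >> h.py <<'E'
def down(th):
    a,b=np.cos(th),np.sin(th); return R.from_matrix(np.array([[-b,a,0],[a,b,0],[0,0,-1]]).T).as_rotvec()
def look(n,names,tag=None):
    m=model(n);im=cams.read_camera(n)
    if tag: cv2.imwrite(f"pics/{tag}.png",im)
    for k in names:
        for d in cams.landmark_of(n,k):
            if d["p"]>.5:
                P=w(m,d["position"]);print(n,k,round(d["p"],2),P.round(1),pix(m,P).round())
    return m,im
E
python3 - <<'E'
from h import *
bot.movep([638,120,300],down(0.12))
look("wrist",["bar_mid","leg_mid","hole_a","block"],"wrist1")
s=bot.sense();print(s["clock"],s["tcp_pos"],s["joint_pos"],model("wrist"))
E
```

```text
wrist bar_mid 0.78 [642.  133.3 146.7] [287. 180.]
wrist bar_mid 0.54 [434.3 238.6   2.7] [130.  58.]
wrist hole_a 0.91 [631.7 180.4 143. ] [282. 127.]
wrist hole_a 0.89 [640.9 109.2 142.2] [282. 204.]
wrist hole_a 0.8 [637.3 132.9 139.7] [281. 178.]
wrist block 0.74 [6.305e+02 1.800e+02 6.000e-01] [281. 125.]
3.2667 [637.86966397 120.47745977 299.97329497] [ 9.47343055e-02  4.66493273e-01  1.15438915e+00 -1.55504379e-06
  1.52077963e+00 -2.60722737e-02] {'fx': 352.8887013380083, 'fy': 352.8887013380083, 'cx': 280.8493560392304, 'cy': 205.16356154351462, 'xyz': array([630.47242969, 185.53152082, 472.14616112]), 'orientation': array([-0.23509204, -0.01414145,  0.12001758])}
```

View pics/wrist1.png

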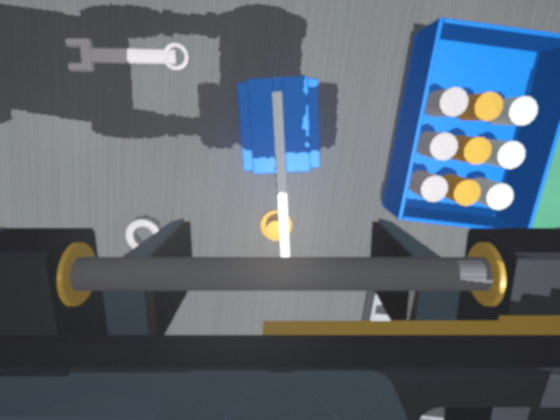

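The crop confirms it: a pale plate standing in the blue block, its leg end at (278,92) and its top edge running to (286,255), where the gripper hides it. The jaws straddle it. Next I fit the edge precisely.

```bash
cat >> h.py <<'E'
def ray(m,uv,z):
    d=R.from_rotvec(m["orientation"]).apply([(uv[0]-m["cx"])/m["fx"],-(uv[1]-m["cy"])/m["fy"],-1.]); o=np.array(m["xyz"]); return o+d*(z-o[2])/d[2]
E
python3 - <<'E'
from h import *
m=model("wrist");im=cv2.imread("pics/wrist1.png").astype(int)
for v in list(range(86,100,2))+list(range(100,256,12)):
    r=im[v]; g=r.sum(1); x=np.arange(262,306)
    ok=(r[x].max(1)-r[x].min(1)<25)&(g[x]>330)
    if ok.any(): xs=x[ok]; print(v,xs.min(),xs.max(),ray(m,(xs.mean(),v),164).round(1))
    else: print(v,None)
for u,v in[(278,92),(244,172),(310,172)]:print(ray(m,(u,v),164).round(1),ray(m,(u,v),46).round(1))
# top cam lines
mt=model("top");
for uv in[(247,151),(311,142.5)]:print(ray(mt,uv,164).round(1))
E
```

```text
86 None
88 None
90 None
92 277 279 [625.3 208.2 164. ]
94 273 280 [624.3 206.5 164. ]
96 273 280 [624.4 204.9 164. ]
98 273 281 [625.1 203.4 164. ]
100 274 281 [625.7 201.8 164. ]
112 274 281 [626.8 192.1 164. ]
124 275 282 [628.8 182.4 164. ]
136 276 282 [630.4 172.5 164. ]
148 276 283 [632.1 162.5 164. ]
160 277 282 [633.3 152.2 164. ]
172 278 283 [635.4 141.9 164. ]
184 262 305 [639.4 131.6 164. ]
196 262 305 [640.7 120.8 164. ]
208 262 305 [642.  109.8 164. ]
220 278 305 [650.9  99.6 164. ]
232 280 305 [653.2  88.4 164. ]
244 262 305 [646.2  75.9 164. ]
[625.3 208.2 164. ] [623.3 216.9  46. ]
[603.6 138.  164. ] [593.3 119.8  46. ]
[661.2 145.  164. ] [672.9 129.4  46. ]
[622.5 207.3 164. ]
[648.2  49.9 164. ]
```

```bash
python3 - <<'E'
from h import *
th=0.167; y=np.array([-np.sin(th),np.cos(th),0]); bm=np.array([637.6,129,144])
g=bm-20*y
bot.movep([g[0],g[1],185],down(th))
bot.move_straight([g[0],g[1],135],feed=80)
jaws.close_gripper();s=bot.sense();print(s["gripper_width"],s["contact_force"],s["tcp_pos"],s["orientation"],down(th),s["clock"])
bot.move_straight([g[0],g[1],205],feed=60)
s=bot.sense();print(s["gripper_width"],s["contact_force"],s["ft_torque"],s["tcp_pos"],s["clock"])
# hanger target: ~45 mm before tip
hth=np.arctan2(-203.5+226,568-431.5);hx=np.array([np.cos(hth),np.sin(hth),0]);hy=np.array([-np.sin(hth),np.cos(hth),0])
tip=np.array([431.5,-226,170]); print(hth)
b=tip-45*hx; t=b-46.4*hy; 
bot.movep([t[0],t[1],205],down(hth)) 
look("wrist",["spindle_tip","spindle_root","hanger","hole_a"],"wrist2")
s=bot.sense();print(s["gripper_width"],s["contact_force"],s["ft_torque"],s["tcp_pos"],s["clock"])
im=cv2.imread("pics/wrist2.png");cv2.imwrite("pics/wrist2b.png",cv2.resize(im,(800,600),interpolation=cv2.INTER_CUBIC))
E
```

```text
7.830862517752585 [-0.20998542  0.59071244 -1.09037767] [640.91379123 109.27095477 134.9434783 ] [-2.02839151e+00 -2.39891805e+00  7.71188896e-05] [2.02842685 2.39897664 0.        ] 5.8083
7.635496123560998 [ 0.17432475 -0.27540993 -3.13113058] [-0.15112774 -0.01376498 -0.02120103] [640.69819453 109.26164768 204.54907556] 7.125
0.1633661481082759
wrist spindle_tip 0.85 [ 433.  -227.5  174.3] [360. 158.]
wrist hanger 0.69 [ 570.7 -200.9    2.5] [458. 137.]
wrist hole_a 0.98 [ 390.2 -251.1  211.3] [279. 200.]
wrist hole_a 0.85 [ 393.7 -235.   215.4] [292. 170.]
wrist hole_a 0.82 [ 394.4 -280.2  213.1] [278. 259.]
wrist hole_a 0.58 [ 385.4 -206.4  212.5] [284. 103.]
7.633668274704621 [ 0.29212438  0.62378728 -2.95947662] [-0.16367797  0.03712854 -0.02939042] [ 395.01201908 -278.78651036  204.94547315] 9.0583
```

View pics/wrist2b.png

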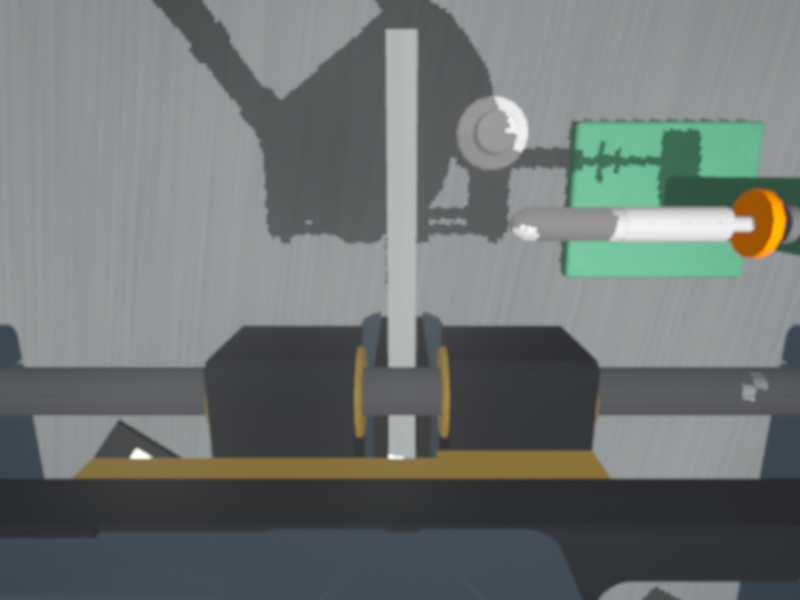

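```bash
python3 - <<'E'
from h import *
m=model("wrist");im=cv2.imread("pics/wrist2.png").astype(int)
g=im.sum(2)
# spindle edges by column: gray/white between green
for u in range(366,516,12):
    c=im[135:180,u]; sat=c.max(1)-c.min(1); ok=(sat<25)&(c.sum(1)>(200)) if u>402 else (c.sum(1)<0)
    if ok.any(): v=135+np.where(ok)[0]; print(u,v.min(),v.max(),v.mean(),ray(m,(u,v.mean()),170).round(1))
print("tip",ray(m,(359,157.5),170).round(1),"nose end",ray(m,(515,157),170).round(1))
for v in range(16,28):print(v,g[v,275:287])
for v in(40,80,120,160,200):
    x=np.arange(262,300);ok=g[v,x]>480;print(v,x[ok].min(),x[ok].max(),ray(m,(x[ok].mean(),v),234.5).round(1))
for v in(20,20.5,21):print(ray(m,(281,v),234.5).round(1))
print(bot.sense()["tcp_pos"],bot.sense()["orientation"])
E
```

```text
414 146 167 156.5 [ 464.9 -221.6  170. ]
426 146 167 156.5 [ 471.8 -220.5  170. ]
438 145 168 156.5 [ 478.7 -219.3  170. ]
450 145 168 156.5 [ 485.7 -218.2  170. ]
462 145 168 156.5 [ 492.6 -217.   170. ]
474 143 168 155.5 [ 499.3 -215.3  170. ]
486 143 168 155.5 [ 506.2 -214.2  170. ]
498 143 168 155.5 [ 513.2 -213.   170. ]
510 144 167 155.5 [ 520.1 -211.9  170. ]
tip [ 433.3 -227.4  170. ] nose end [ 523.2 -212.3  170. ]
16 [264 266 264 265 263 262 263 259 259 259 259 257]
17 [264 267 267 266 266 263 262 258 260 261 259 260]
18 [274 274 275 273 273 271 271 269 268 269 268 271]
19 [326 325 324 324 326 326 326 323 326 325 329 326]
20 [424 424 423 425 425 429 429 431 434 433 435 436]
21 [503 502 499 502 504 505 508 511 513 516 516 517]
22 [529 527 527 529 529 533 536 538 541 543 545 544]
23 [533 531 531 532 533 536 539 544 545 547 548 548]
24 [533 531 532 534 534 537 539 543 545 548 548 549]
25 [533 532 532 533 534 537 540 543 545 549 548 550]
26 [533 533 532 533 535 537 540 543 546 547 547 549]
27 [534 532 532 535 534 538 541 544 545 548 550 550]
40 271 291 [ 380.1 -185.3  234.5]
80 271 290 [ 382.2 -199.3  234.5]
120 271 290 [ 384.6 -214.   234.5]
160 272 290 [ 387.4 -229.4  234.5]
200 271 291 [ 390.1 -245.7  234.5]
[ 379.  -178.5  234.5]
[ 379.  -178.7  234.5]
[ 379.  -178.9  234.5]
[ 395.01201908 -278.78651036  204.94547315] [-2.03172391e+00 -2.39606876e+00 -2.61325381e-05]
```

The picture shows the plate gripped level. The spindle tip is at (512,224), the nose end and groove at about (737,224), and the orange disc at (758,223). That puts the groove about 86 mm behind the tip. I'll lower in front of the tip and measure again.

```bash
python3 - <<'E'
from h import *
th=0.166;hx=np.array([np.cos(th),np.sin(th),0]);hy=np.array([-np.sin(th),np.cos(th),0])
t=np.array([395.0,-278.8,163.4])+28*hx-2.2*hy
bot.move_straight([t[0],t[1],205],rot=down(th),feed=80)
bot.move_straight(t,feed=80)
m,im=look("wrist",["spindle_tip"],"wrist3")
ms,_=look("scene",["hole_a","spindle_tip"],"scene3")
s=bot.sense();print(s["contact_force"],s["tcp_pos"],s["clock"])
g=im.astype(int).sum(2);im=im.astype(int)
print("leg end rows",[(v,g[v,281]) for v in range(30,70)][::1])
for v in(70,100,130,160,190):
    x=np.arange(262,302);ok=g[v,x]>480;
    if ok.any():print(v,x[ok].min(),x[ok].max(),ray(m,(x[ok].mean(),v),192.5).round(1))
cv2.imwrite("pics/w3.png",cv2.resize(im.astype(np.uint8)[20:320],(800,429)))
cv2.imwrite("pics/s3.png",cv2.resize(_[150:330,80:240],(711,800))[:600])
E
```

```text
wrist spindle_tip 0.96 [ 431.9 -227.2  172.9] [316. 161.]
scene hole_a 0.97 [ 422.2 -282.6  169.4] [107. 191.]
scene hole_a 0.91 [358.  387.1 130.7] [387. 159.]
scene hole_a 0.8 [343.8 366.1 126.4] [377. 158.]
scene hole_a 0.76 [ 416.7 -232.1  168.3] [131. 188.]
scene hole_a 0.7 [736.8 421.4 174.4] [473. 246.]
scene hole_a 0.67 [ 420.8 -252.8  166.5] [121. 190.]
scene hole_a 0.67 [321.5 348.2 124. ] [367. 155.]
scene hole_a 0.66 [707.6 436.8 170.2] [473. 237.]
scene hole_a 0.64 [655.2 476.9 172.1] [480. 217.]
scene hole_a 0.61 [ 412.8 -204.2  166.1] [144. 186.]
scene hole_a 0.58 [686.7 456.2 175.3] [478. 227.]
scene hole_a 0.57 [310.9 326.5 128. ] [358. 152.]
scene spindle_tip 0.69 [ 429.9 -228.   168.1] [132. 191.]
[-0.3962296  -1.15640257 -3.6884582 ] [ 423.17239713 -276.46691795  163.80512811] 10.4833
leg end rows [(30, np.int64(547)), (31, np.int64(547)), (32, np.int64(547)), (33, np.int64(547)), (34, np.int64(548)), (35, np.int64(547)), (36, np.int64(548)), (37, np.int64(547)), (38, np.int64(548)), (39, np.int64(547)), (40, np.int64(548)), (41, np.int64(549)), (42, np.int64(549)), (43, np.int64(548)), (44, np.int64(549)), (45, np.int64(549)), (46, np.int64(549)), (47, np.int64(549)), (48, np.int64(550)), (49, np.int64(550)), (50, np.int64(549)), (51, np.int64(550)), (52, np.int64(550)), (53, np.int64(550)), (54, np.int64(550)), (55, np.int64(550)), (56, np.int64(550)), (57, np.int64(550)), (58, np.int64(549)), (59, np.int64(548)), (60, np.int64(550)), (61, np.int64(549)), (62, np.int64(548)), (63, np.int64(549)), (64, np.int64(548)), (65, np.int64(550)), (66, np.int64(551)), (67, np.int64(549)), (68, np.int64(550)), (69, np.int64(551))]
70 271 290 [ 409.5 -193.3  192.5]
100 271 290 [ 411.3 -204.2  192.5]
130 271 290 [ 413.2 -215.5  192.5]
160 272 290 [ 415.3 -227.2  192.5]
190 272 291 [ 417.6 -239.4  192.5]
```

View pics/w3.png

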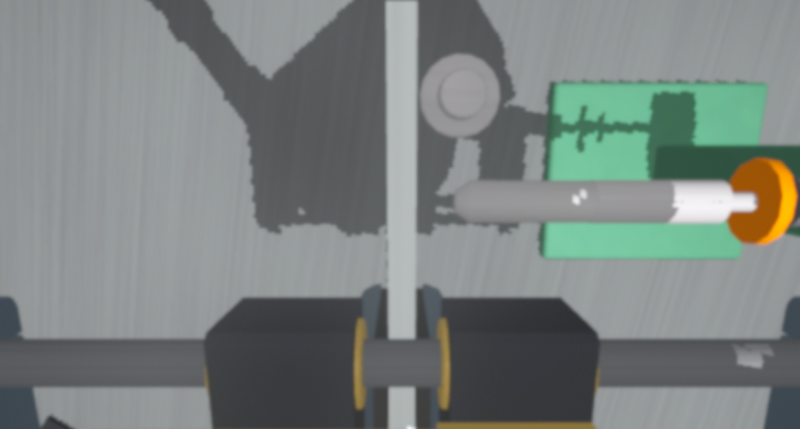

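View pics/s3.png

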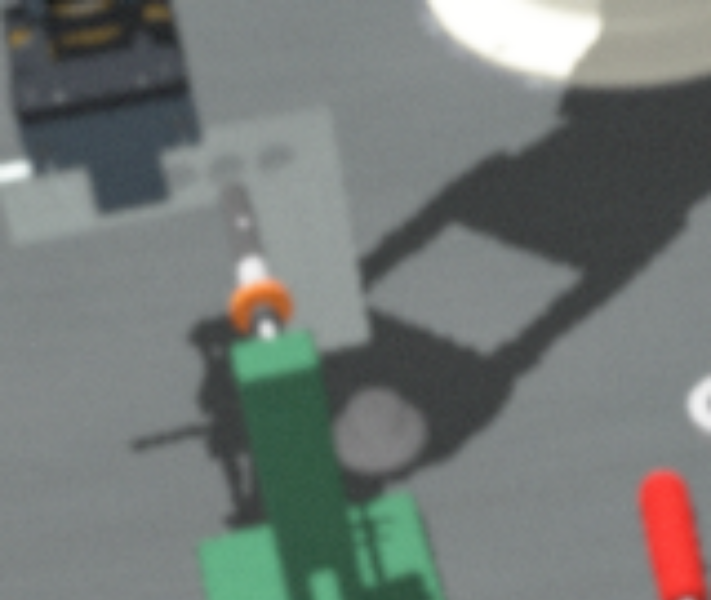

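```bash
python3 - <<'E'
from h import *
m=model("wrist");ms=model("scene");th=0.166;hx=np.array([np.cos(th),np.sin(th),0]);hy=np.array([-np.sin(th),np.cos(th),0])
im=cv2.imread("pics/wrist3.png").astype(int);g=im.sum(2)
print([(v,g[v,281]) for v in range(14,26)])
for u in(340,380,420,450,480,500):
    c=im[130:195,u];gm=np.abs(np.diff(cv2.GaussianBlur(c.astype(np.float32).mean(1).reshape(-1,1),(1,5),0).ravel())); 
    print(u,130+np.argsort(-gm)[:6])
L=ray(m,(281,20.2),192.9); hb=L-53.6*hy
for v in(160.5,161.5,162.5):
    for u in (318,400,510): 
        p=ray(m,(u,v),170);print(u,v,p.round(1),"lat-off of hole",round((hb-p)@hy,2))
s=bot.sense();t=s["tcp_pos"];b=t+46.4*hy;b[2]+=7;print("hole_b tcp",b,"cam",hb)
for d in(0,24,-24):print("scene px pred hole",pix(ms,b+d*hy))
print(pix(ms,ray(m,(318,161.5),170)),"d px per mm lat",pix(ms,b+hy)-pix(ms,b),"per mm z",pix(ms,b+[0,0,1])-pix(ms,b))
I=cv2.imread("pics/scene3.png");cv2.imwrite("pics/s3c.png",cv2.resize(I[170:215,95:175],(800,450),interpolation=cv2.INTER_CUBIC))
E
```

```text
[(14, np.int64(260)), (15, np.int64(260)), (16, np.int64(261)), (17, np.int64(260)), (18, np.int64(269)), (19, np.int64(326)), (20, np.int64(434)), (21, np.int64(515)), (22, np.int64(543)), (23, np.int64(547)), (24, np.int64(548)), (25, np.int64(547))]
340 [178 177 145 146 144 179]
380 [175 146 145 174 176 147]
420 [175 176 145 144 174 177]
450 [175 176 145 174 144 177]
480 [145 146 144 147 175 174]
500 [145 146 144 147 175 174]
318 160.5 [ 433. -227.  170.] lat-off of hole 0.79
400 160.5 [ 471.  -220.6  170. ] lat-off of hole 0.8
510 160.5 [ 522.  -212.1  170. ] lat-off of hole 0.81
318 161.5 [ 433.1 -227.4  170. ] lat-off of hole 1.26
400 161.5 [ 471.1 -221.1  170. ] lat-off of hole 1.26
510 161.5 [ 522.1 -212.6  170. ] lat-off of hole 1.28
318 162.5 [ 433.2 -227.9  170. ] lat-off of hole 1.73
400 162.5 [ 471.2 -221.5  170. ] lat-off of hole 1.73
510 162.5 [ 522.3 -213.   170. ] lat-off of hole 1.75
hole_b tcp [ 415.50532298 -230.70475045  170.80512811] cam [ 415.76457217 -229.07860263  192.9       ]
scene px pred hole [131.00347183 186.34600697]
scene px pred hole [141.94759993 184.12938858]
scene px pred hole [119.93994191 188.58680895]
[132.37109917 191.22845071] d px per mm lat [ 0.45837576 -0.0928392 ] per mm z [-0.07775002 -0.36275245]
```

View pics/s3c.png

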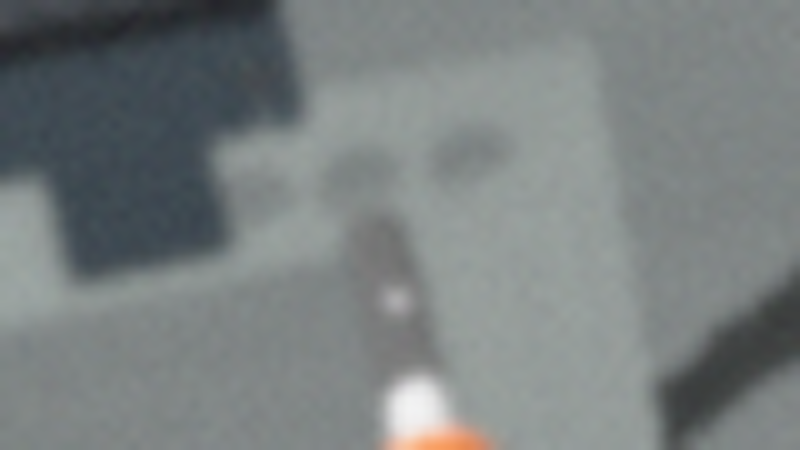

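The scene crop shows hole_b at (362,173), directly in line behind the spindle tip at (370,212). Lateral alignment is within about 1 mm by both estimates, so I slide on and watch the force.

```bash
cat >> h.py <<'E'
th=0.167;hx=np.array([np.cos(th),np.sin(th),0]);hy=np.array([-np.sin(th),np.cos(th),0])
def F(n=4):
    a=[]
    for _ in range(n): bot.hold(0.04);a.append(bot.sense()["contact_force"])
    f=np.mean(a,0); return np.array([f@hx,f@hy,f[2]])
E
python3 - <<'E'
from h import *
p=bot.sense()["tcp_pos"].copy();p[2]=163.0
bot.move_straight(p,feed=20)
f0=F();print("f0",f0.round(2))
d=0
while d<120:
    st=10 if d<85 else (3 if d<98 else 1); d+=st
    bot.move_straight(p+d*hx,feed=60 if st>5 else 20)
    f=F(2)-f0; s=bot.sense();print(d,f.round(2),round(float((s["tcp_pos"]-p)@hx),2),round(s["tcp_pos"][2],2),round(s["clock"],2))
    if f[0]<-1.5 or np.linalg.norm(f)>4: break
E
```

```text
f0 [-0.39  0.13 -3.29]
10 [0.04 0.27 0.59] 10.07 162.93 11.3
20 [-0.3   0.87  0.24] 20.02 162.91 11.7
30 [-0.3   0.31  0.6 ] 30.03 162.92 12.1
40 [0.17 0.45 0.24] 40.02 162.94 12.5
50 [ 0.01 -0.17  0.45] 50.03 162.94 12.9
60 [0.74 0.02 0.1 ] 60.01 162.93 13.3
70 [ 0.69 -0.39  0.77] 70.02 162.94 13.7
80 [ 0.42 -0.24  0.53] 80.01 162.92 14.1
90 [ 0.44 -0.69  0.74] 90.0 162.94 14.5
93 [ 0.68 -0.61  0.94] 93.0 163.01 14.88
96 [ 0.38 -0.36  0.69] 95.99 162.96 15.27
99 [ 0.47 -0.4   0.4 ] 99.03 162.99 15.65
100 [ 0.25 -0.1   0.34] 99.97 162.99 15.98
101 [0.34 0.33 0.89] 101.0 162.99 16.32
102 [0.47 0.15 0.09] 102.0 162.98 16.65
103 [-0.15 -0.2   0.05] 103.02 163.0 16.98
104 [ 0.2  -0.04  0.42] 104.03 163.0 17.32
105 [0.01 0.54 0.45] 105.01 162.99 17.65
106 [-0.05  0.27 -0.06] 105.99 163.01 17.98
107 [ 0.44 -0.48  0.22] 107.02 163.02 18.32
108 [-0.24 -0.24  0.48] 108.02 163.01 18.65
109 [ 0.43 -0.3   0.22] 109.01 163.0 18.98
110 [-2.25 -0.47  0.99] 109.82 162.93 19.32
```

Contact with the disc is at 109.5 to 110 mm. I'll ease back 0.8 mm so the plate sits clear in the groove, then lower until the weight transfers.

```bash
python3 - <<'E'
from h import *
p=bot.sense()["tcp_pos"].copy();p[2]=163.0
p=p-0.8*hx
bot.move_straight(p,feed=10)
f0=F();print(f0.round(2))
d=0
while d<10:
    d+=1 if d<5 else 0.4
    bot.move_straight(p-[0,0,d],feed=15)
    f=F(3)-f0; s=bot.sense();print(round(d,1),f.round(2),s["ft_torque"].round(2),round(s["tcp_pos"][2],2),round(s["clock"],2))
    if f[2]>2.2 or np.linalg.norm(f)>5: break
cv2.imwrite("pics/w5.png",cams.read_camera("wrist"))
E
```

```text
[-0.12 -0.45 -2.91]
1 [ 0.23  0.42 -0.06] [-0.18  0.   -0.03] 162.01 20.11
2 [-0.4   0.37  0.02] [-0.17 -0.01  0.03] 160.99 20.48
3 [-0.21  0.4   0.09] [-0.22  0.02  0.01] 159.99 20.86
4 [ 0.18  0.37 -0.12] [-0.21  0.02 -0.03] 159.01 21.23
5 [ 0.27  0.91 -0.07] [-0.26  0.04 -0.05] 157.98 21.61
5.4 [ 0.21  1.2  -0.02] [-0.23  0.02  0.05] 157.6 21.98
5.8 [-0.26  0.51 -0.05] [-0.26  0.01 -0.  ] 157.19 22.36
6.2 [0.02 0.61 0.18] [-0.19 -0.    0.05] 156.81 22.73
6.6 [-0.08  0.57 -0.27] [-0.19 -0.05 -0.02] 156.4 23.11
7.0 [-0.17  0.58  0.33] [-0.21 -0.03  0.01] 156.02 23.48
7.4 [-0.81  1.45  4.85] [0.03 0.15 0.05] 155.74 23.86
```

View pics/w5.png

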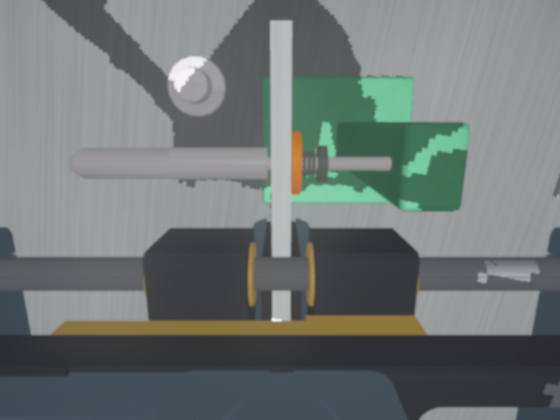

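The plate now sits between the nose end (x≈270) and the disc (x≈297). The load came on at 7.2 mm, which is the depth of the neck. I'll release, lift away and check.

```bash
python3 - <<'E'
from h import *
p=bot.sense()["tcp_pos"].copy();p[2]=155.8
bot.move_straight(p,feed=10);print(F().round(2))
jaws.let_go();bot.hold(.5);s=bot.sense();print(s["gripper_width"],s["contact_force"],s["clock"])
bot.move_straight(p+[0,0,20],feed=40)
bot.move_straight(p+[0,0,120],feed=100)
look("wrist",["hole_a","bar_mid"],"w6")
bot.movep(list(p+[-80,120,200]),down(th)) if False else None
m,im=look("scene",["hole_a","bar_mid","leg_mid"],"s6");bot.hold(.7)
im2=cams.read_camera("scene");print("motion",np.abs(im2[150:330,80:240].astype(int)-im[150:330,80:240]).max(),np.abs(im2[150:330,80:240].astype(float)-im[150:330,80:240]).mean())
s=bot.sense();print(s["contact_force"],s["clock"])
a=cv2.imread("pics/w6.png");b=cv2.resize(im2[150:330,80:240],(373,420))
cv2.imwrite("pics/v6.png",cv2.resize(np.hstack([a,b]),(800,360)))
E
```

```text
[-0.2   0.07  0.67]
90.94893003433128 [0.01539783 0.27880698 0.42117747] 26.125
wrist hole_a 0.94 [ 528.7 -260.9  163.7] [278. 205.]
wrist hole_a 0.92 [ 530.7 -212.3  166.4] [290. 147.]
wrist hole_a 0.62 [ 522.8 -185.9  163.8] [286. 111.]
wrist hole_a 0.59 [ 526.4 -234.1  163.3] [280. 173.]
wrist bar_mid 0.94 [ 526.4 -236.1  166.3] [280. 176.]
scene hole_a 0.92 [657.7 478.9 177.2] [482. 216.]
scene hole_a 0.92 [324.3 343.  122.7] [365. 156.]
scene hole_a 0.88 [ 519.  -190.6  158.9] [150. 218.]
scene hole_a 0.88 [ 522.8 -214.9  163.6] [138. 219.]
scene hole_a 0.86 [313.6 326.5 126.4] [358. 153.]
scene hole_a 0.81 [734.3 421.  172.2] [472. 246.]
scene hole_a 0.69 [686.8 456.8 172.5] [478. 228.]
scene hole_a 0.63 [344.5 368.  126.5] [377. 158.]
scene hole_a 0.61 [ 525.9 -236.5  161.9] [127. 222.]
scene hole_a 0.58 [355.6 386.6 128.4] [386. 159.]
scene hole_a 0.57 [706.7 439.3 171.3] [474. 236.]
scene hole_a 0.56 [ 529.4 -262.1  161.5] [115. 224.]
scene bar_mid 0.92 [712.6 432.2 181.6] [473. 235.]
scene bar_mid 0.77 [342.  370.9 131.8] [379. 155.]
scene bar_mid 0.73 [ 525.8 -237.4  161.9] [127. 222.]
scene leg_mid 0.86 [314.2 329.7  53.4] [357. 176.]
scene leg_mid 0.72 [ 520.7 -189.3   90.2] [156. 243.]
motion 20 1.8590393518518518
[ 0.36091711  0.58106349 -1.70309077] 29.025
```

View pics/v6.png

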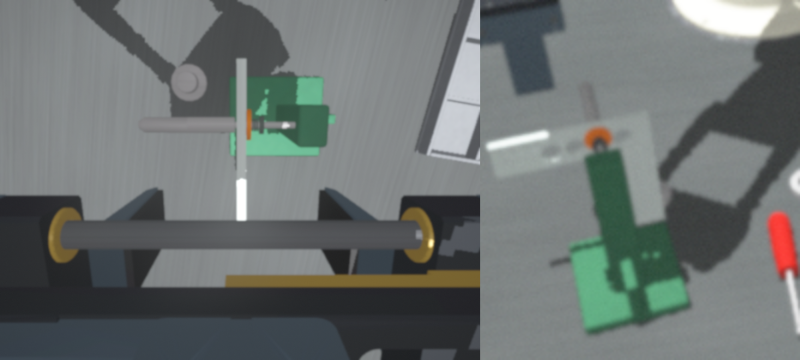

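The plate hangs on the neck between nose and disc. The hole heights agree (163.7, 163.3, 166.4, 163.8), so it is level, and the gripper is clear. Handing in.

```bash
python3 - <<'E'
from h import *
bot.job_done();print("done")
E
```

```text
the job is handed in; nothing more can be done
done
```

The L-plate from the blue block now hangs on the green hanger's spindle by hole_b, in the groove in front of the orange disc, and the job is handed in. I took hole_b because the plate's centre of mass works out 0.2 mm from it.

- **Seating:** I slid the plate along until the disc answered with about 2.3 N. I then backed off 0.8 mm and lowered it. The load came on at 7.2 mm, about the 7 mm expected for the neck.
- **Force on the hanger:** It stayed small, with the highest change in reading about 5 N, well under the 25 N limit. I eased that to under 1 N before opening the jaws.
- **Level:** After release, the wrist camera put the four holes within about 3 mm in height, with hole_a and hole_d level with each other. The scene camera's heights scattered by about 5 mm, roughly the detector's accuracy.
- **Still:** Two scene pictures 0.7 s apart differed by 1.9 grey levels on average, which I took as noise. I did not measure the noise separately.
- **Clear of the robot:** The gripper was fully open and 120 mm above the release point. The force sensor still read about -1.7 N vertically.
- **Bystanders and time:** I saw no contact with any, but did not check each position at the end. The clock was at 29 s before hand-in, and 9 pictures were viewed.

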